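# Brace a descaler jug in its carton and take off its push-and-turn safety cap

### The job

The jug of kettle descaler stands in its carton and would spin with its cap, so fold the carton's short flap down flat first and then the long flap flat over it; their cut-outs grip the jug's square collar. Then press the child-safety cap down, keep it pressed while you twist it anticlockwise until it comes free, and lift it straight up by about 10 cm. Finish still gripping the cap there, upright and still above the open jug, with both flaps down; do not disturb the cup, mug, beaker and lemon standing around.

Things in the scene. Friction and masses are not known exactly. Their poses are not given: they have to be found in the camera images.
- carton: Brown cardboard carton, 136 x 136 mm in plan, walls 139 mm high, too heavy to shift. Origin: centre of its underside, on the worktop; z up. Its short flap is on its -y side, its long flap on its +y side; its two end flaps (at -x and +x) are already folded in. A round jug with a 58 mm square collar (up to 152 mm above the worktop) and a neck stands on its centre line.
- flap_short (a joint): Angle of the short flap about its hinge along the carton's -y top edge: 0 = folded down flat, 1.57 = upright, more = leaning outward (to 2.4); starts between 1.4 and 1.85. A light 4 mm cardboard panel that stays where it is left (crease friction 0.04 N m). Flat, its upper face is 144 mm above the worktop. It cannot go down once the long flap is down.
- flap_short_hinge (a point): Middle of the short flap's hinge line, at the flap's underside: 68 mm from the carton's centre line towards its -y, 140 mm above the worktop; its axes turn with the flap. The flap is 136 mm wide (along the carton's x) and 62 mm long; a cut-out 62 mm wide runs from the middle of its free edge to 36 mm from the hinge, leaving two arms 37 mm wide, centred 49.5 mm off the middle.
- flap_long (a joint): Angle of the long flap about its hinge along the carton's +y top edge: 0 = folded down flat, 1.57 = upright, more = leaning outward (to 2.4); starts between 1.4 and 1.85. Light 4 mm panel with the same crease friction. Flat, its upper face is 149.5 mm above the worktop and its arms overlap those of the short flap.
- flap_long_hinge (a point): Middle of the long flap's hinge line, at the flap's underside: 68 mm from the carton's centre line towards its +y, 145.5 mm above the worktop; its axes turn with the flap. The flap is like the short one, with the same cut-out starting 36 mm from the hinge, but 94 mm long.
- mouth (a point): Centre of the jug's mouth (neck 36 mm across) at its rim, 178 mm above the worktop, hidden under the cap at first; z up; it turns with the jug. With the flaps open the jug turns with the cap (it is held by only 0.04 N m); closed, they hold it within about 4 degrees.
- cap: Grey ribbed push-and-turn safety cap on the jug's neck: round, 56 mm across, 36 mm high, 50 to 80 g. Origin: centre of its lower rim, 162 mm above the worktop at the start; z up; its x axis lies along the mouth's x axis while it is locked. Locked, it can be neither turned nor lifted. No thread: it has three lugs under ledges of the neck.
- cap_top (a point): Centre of the cap's flat top, 198 mm above the worktop at the start. The spring inside yields from 5 N; 6 mm down takes about 13 N, and it stops at 7 mm. Pressed at least 4.5 mm, the cap turns anticlockwise seen from above; it is free to lift between 50 and 84 degrees of turn (67 is best), and a stop ends the turn at about 86 degrees.
- red_cup: Tall red cup, 74 mm across, 120 mm high, a bystander. Origin: centre of its underside.
- mug: White mug, 82 x 112 x 94 mm, a bystander. Origin: centre of its underside.
- beaker: Clear beaker, 68 mm across, 142 mm high, a bystander. Origin: centre of its underside.
- lemon: Lemon, 71 x 53 x 51 mm, a bystander. Origin: under its centre.
Things that resemble listed ones, but are neither listed nor needed, are in the scene too. What is meant by the cap is not orange, and is the larger of those in its own colour.

How it is judged:
On the way, in this order (a step that is already met when the one before it is completed fails the run):
1. the short flap is folded down flat while the long flap is still up (value of joint flap_short below 0.12 rad and value of joint flap_long above 0.6 rad), for 0.2 s.
2. the long flap is folded down flat over it (value of joint each of flap_short, flap_long below 0.12 rad), for 0.2 s.
3. the cap is pressed down against its spring, before it is turned (all of step 2 and z of cap in the frame of mouth below -0.019 m and angle between the x axis of cap and the x axis of mouth, either way round below 0.35 rad), for 0.05 s.
4. the cap is turned free on the jug's neck (all of step 2 and z of cap in the frame of mouth below -0.008 m and angle between the x axis of cap and the x axis of mouth, either way round above 0.75 rad), for 0.05 s.
At the end, for the whole second after the job is handed in: The gripper still holds the cap (over 2 N of finger contact), still and upright (within 0.25 rad), in the air over the open jug: its lower rim 45 to 165 mm above the jug's rim and its centre within 40 mm of the mouth's, seen from above; both flaps are down flat (under 0.12 rad) (all of step 2 and z of cap in the frame of mouth between 0.045 and 0.165 m and horizontal distance between cap and mouth below 0.04 m and angle between cap's own z axis and vertical below 0.25 rad and contact force between the fingers and cap above 2 N and linear speed of cap below 0.03 m/s); the arm keeps its last pose, push and grip.
It fails at once if the red cup is disturbed (moved over 30 mm) (distance of red_cup from where it was at the start of the episode above 0.03 m).
It fails at once if the mug is disturbed (moved over 30 mm) (distance of mug from where it was at the start of the episode above 0.03 m).
It fails at once if the clear beaker is disturbed (moved over 30 mm) (distance of beaker from where it was at the start of the episode above 0.03 m).
It fails at once if the lemon is disturbed (moved over 30 mm) (distance of lemon from where it was at the start of the episode above 0.03 m).
It also fails if it takes over 61 s, if anything falls off the work surface, if the arm or the gripper's body presses on something with over 40 N, if the wrist force passes 120 N, or if a joint passes its speed limit or range.

### The arm

A 6-joint arm with a two-finger parallel gripper is mounted at the origin on a cart in front of the work surface, level with it; the furniture and walls round the work are solid. World frame = base frame: x ahead of the robot, y to its left, z up, the work surface at z = 0. Lengths are in m, angles in rad, forces in N, time in s.
With the tool pointing down it reaches from about 0.4 to 0.825 m from the base axis. Payload 7 kg.
Tool frame: the origin (TCP) lies on the centre line of the jaws, within the pads' length; the fingertips stand 19 mm ahead of it and the grasp point (between the pads) is the TCP; z points along the fingers, y is the line along which they close (so a half turn about z gives the same grasp; the last joint's range is limited). The gripper opens to 88 mm and grips with 3 to 60 N. Pads are 19 mm wide; open, the fingers measure 130 mm over their backs; the gripper's body (78 mm by 193 mm) begins 47 mm behind the grasp point.
Start: joints at [1.5, 0.359, 0.012, 0, -1.224, -0.288], TCP at [0.237, 0.632, 0.246] pointing down, gripper open.
Joint ranges: [-3.07, 3.07], [-1.43, 2.12], [-1.02, 1.25], [-3.03, 1.67], [-3.05, -0], [-3.03, 3.03]. Speed limits (rad/s): [2.39, 2.39, 3.01, 3.14, 3.14, 3.14].

### API

Orientations are given as [roll, pitch, yaw] about the fixed x, y, z axes, in that order (R = Rz(yaw) Ry(pitch) Rx(roll)).
In Python, from station import arm, imaging, models gives the robot as it stands.
- The arm moves only by the tool play_rows, never from a script. Its arguments are lists of equal length, an entry for each row: "travel": the shift along the tool's x, y, z in units of 25 mm (1.0 is 25 mm), a list of three; "twist": the turn about the tool's z in units of 0.15 rad (1.0 is 0.15 rad). A call has 1 to 8 rows; each row shifts and turns the commanded pose from where the row before left it, along the tool's axes as they then stand; what a row does not reach is not made up. A row lasts 1/8 s, in which the tool goes at most 62.5 mm and 10.7 degrees, less where a joint would pass 70% of its speed; a pose out of reach is approached as far as the arm can. A call with a number of a shift or a turn outside -1 to 1 is refused whole. A call with a gripper value outside its range is refused whole. "fingers" is the opening, from 0 (shut) to 1 (fully open), set as the call begins (left out, the last holds). The fingers move at their own pace and stop on an object; "newtons" is the grip in N (left out, the last holds). Time passes only in rows, so rows that do not move let the fingers close. It gives the time, the measured TCP pose, the force, the opening and the grip force at its end, in the units of the state.
- arm.get_state(): the state, without advancing time (a new reading comes with each control period).
- imaging.grab_frame(name): name is "scene" or "top"; returns a dict with "pixels" (480x640x3 uint8, red, green, blue), "fx", "fy", "cx", "cy" (pixels), "distortion" ([k1, k2, p1, p2, k3] as OpenCV has them; the pictures are not rectified), "R" (3x3) and "t" (3): a world point X has camera coordinates R X + t. Camera axes: x right, y down, z forward; pixel columns grow to the right and rows downward; lengths in m; the calibration is good to about 2 mm. A picture is of the moment at which its call begins. There is no depth.
- arm.job_done(): hands the job in; it is judged then, once.
Trained networks look in the newest picture that a camera, given by its name, has taken for a name from the list of things; names that differ only in an ending like _2 or _b are one class to them, and where a whole thing is asked for, a point or a joint stands for the part that bears it (a point fixed in the world has none). Each returns a list of dicts, best first, with "confidence" (0 to 1); they miss things now and then, are a little off and sometimes report something else, mostly with a low value. They report only what shows in the picture. A call takes as long as a camera call. They do not tell look-alikes from the thing itself.
- models.boxes_of(name, camera): "extent" ([centre column, centre row, width, height] in pixels, round what is visible of it).
- models.silhouettes(name, camera): "pixels" (480x640 bool, what is visible of it) and "extent" ([centre column, centre row, width, height] in pixels, round what is visible of it).
The state is a dict: "t": time; "q": joint angles; "qd": joint speeds; "joint_efforts": joint torques, N m; "eef_pos": TCP position; "ee_rot": TCP orientation; "force": force on the tool from outside, world axes, zero at the start; "moment": the same for the moment, N m; "width": finger opening in m; "gripper_force": force on a finger pad.
Only numpy, scipy, OpenCV 4.12 (cv2) and the standard library are available. Lean on these libraries where they do the work, as an engineer would, in place of code of your own. Each camera call takes 0.05 s, during which the arm holds its last target. There are 200 camera calls.

## Working session

There is one attempt and no reset: what is moved stays moved. The work goes in short steps, Python scripts to look and compute and a tool call to move; the robot and the scene stay as the last step left them, time stands still between calls to the robot, and variables do not carry over. Pictures are saved under pics/ and viewed, at most 10 in all, crops included, and the job is handed in when it is done.

Besides the shell and the picture viewer there is one more tool, called after "Request:" as name(argument=value, ...), one argument or row to a line, values as JSON. play_rows: Moves the arm, as the interface text tells. Shifts and turns lie within -1 to 1; 1 stands for 25 mm of shift or 0.15 rad of turn. Its arguments: {"type":"object","properties":{"travel":{"type":"array","items":{"type":"array","items":{"type":"number"}}},"twist":{"type":"array","items":{"type":"number"}},"fingers":{"type":"number"},"newtons":{"type":"number"}},"required":["travel","twist"]}

```bash
mkdir -p pics; cat > h.py <<'E'
from station import arm, imaging, models
import numpy as np, cv2
def K(f): return np.array([[f['fx'],0,f['cx']],[0,f['fy'],f['cy']],[0,0,1.]])
def px2z(f,uv,z):
    n=cv2.undistortPoints(np.array([[uv]],float),K(f),np.array(f['distortion'])).ravel()
    d=f['R'].T@np.array([n[0],n[1],1]); c=-f['R'].T@f['t']
    return c+d*(z-c[2])/d[2]
def proj(f,P):
    return cv2.projectPoints(np.array(P,float).reshape(-1,3),cv2.Rodrigues(np.array(f['R']))[0],np.array(f['t'],float),K(f),np.array(f['distortion']))[0].reshape(-1,2)
def grab(n):
    f=imaging.grab_frame(n); f['R']=np.array(f['R']); f['t']=np.array(f['t']).ravel(); return f
def save(f,name): cv2.imwrite('pics/'+name,f['pixels'][:,:,::-1])
E
python3 - <<'E'
from h import *
s=arm.get_state(); print({k:np.round(v,3).tolist() for k,v in s.items()})
for n in ['scene','top']:
    f=grab(n); save(f,n+'0.png'); print(n,'cam',-f['R'].T@f['t'], f['fx'])
    for o in ['carton','cap','flap_short','flap_long','red_cup','mug','beaker','lemon']:
        print(o,[(np.round(d['extent']).tolist(),round(d['confidence'],2)) for d in models.boxes_of(o,n)])
E
```

```text
{'t': 0.0, 'q': [1.5, 0.359, 0.011, -0.0, -1.224, -0.288], 'qd': [0.001, -0.001, 0.001, 0.0, -0.0, 0.0], 'joint_efforts': [-0.001, -58.272, 29.306, 6.997, 0.007, -0.0], 'eef_pos': [0.237, 0.632, 0.245], 'ee_rot': [3.14, -0.0, -0.359], 'force': [-0.061, -0.731, 0.456], 'moment': [0.019, -0.018, 0.01], 'gripper_force': 0.0, 'width': 0.088}
scene cam [0.10326751 0.68280667 0.89338538] 607.2410549004393
carton [([308.0, 249.0, 119.0, 160.0], 0.66)]
cap [([313.0, 221.0, 37.0, 38.0], 0.9), ([244.0, 324.0, 28.0, 25.0], 0.6)]
flap_short [([336.0, 198.0, 73.0, 56.0], 0.78)]
flap_long [([290.0, 243.0, 78.0, 71.0], 0.76)]
red_cup [([265.0, 391.0, 42.0, 73.0], 0.77)]
mug [([191.0, 312.0, 33.0, 13.0], 0.5)]
beaker [([353.0, 167.0, 34.0, 62.0], 0.78)]
lemon [([415.0, 229.0, 29.0, 25.0], 0.62)]
top cam [0.44486045 0.15025206 1.28649857] 607.462033476193
carton [([319.0, 230.0, 95.0, 86.0], 0.59)]
cap [([314.0, 230.0, 31.0, 31.0], 0.72), ([188.0, 280.0, 50.0, 40.0], 0.72), ([381.0, 234.0, 29.0, 25.0], 0.69), ([198.0, 197.0, 53.0, 43.0], 0.54), ([249.0, 212.0, 16.0, 12.0], 0.53)]
flap_short [([355.0, 222.0, 23.0, 79.0], 0.8), ([318.0, 229.0, 96.0, 85.0], 0.43), ([431.0, 194.0, 44.0, 43.0], 0.34)]
flap_long [([276.0, 232.0, 18.0, 81.0], 0.77)]
red_cup [([189.0, 279.0, 48.0, 39.0], 0.93)]
mug []
beaker [([432.0, 193.0, 51.0, 41.0], 0.94), ([421.0, 274.0, 28.0, 31.0], 0.52), ([355.0, 224.0, 20.0, 74.0], 0.41)]
lemon [([420.0, 273.0, 28.0, 32.0], 0.87)]
```

```bash
python3 - <<'E'
import cv2
a=cv2.imread('pics/scene0.png');b=cv2.imread('pics/top0.png')
cv2.imwrite('pics/s1.png',cv2.resize(a[130:440,150:460],(775,600)[:1]*0 or (600,600),interpolation=cv2.INTER_CUBIC))
cv2.imwrite('pics/t1.png',cv2.resize(b[140:340,150:470],(800,500),interpolation=cv2.INTER_CUBIC))
E
```

```text
(no output)
```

View pics/s1.png

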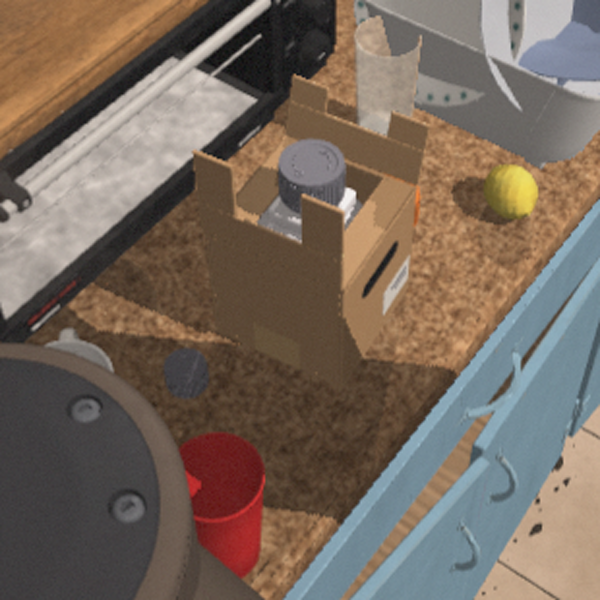

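View pics/t1.png

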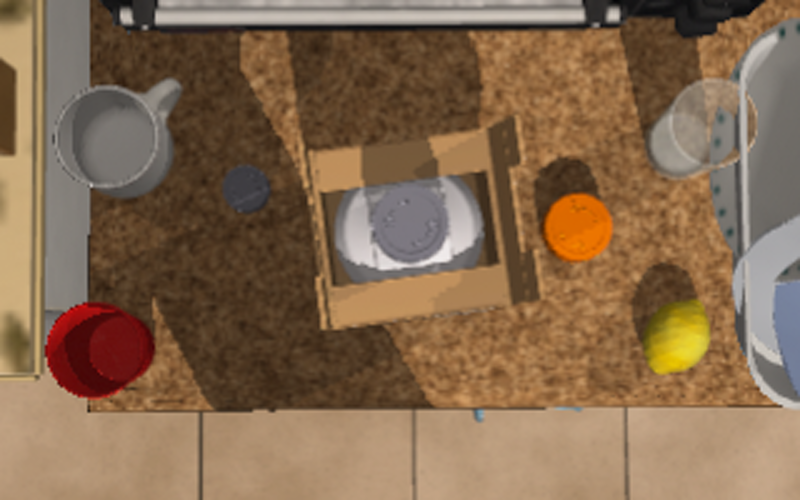

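The caps visible in the top picture are:
- the grey ribbed cap on the jug at (314,230)
- a smaller dark-grey cap on the worktop at (249,212)
- an orange cap at (381,234)

The cap meant is the one on the jug at (314,230), as it is the larger of the two grey ones and isn't orange. The enlarged crop confirms this. The long flap is on the left in the top view (column 276) and the short flap is on the right (column 355). I'll fit the carton pose and flap angles next.

```bash
cat > fit.py <<'E'
from h import *
from scipy.optimize import minimize
def flap(a,h,L,side):  # side -1 short, +1 long; carton frame; U-shape polys, both faces
    d=np.array([0,-side*np.cos(a),np.sin(a)]); n=np.array([0,side*np.sin(a),np.cos(a)])
    o=np.array([0,side*.068,h]); out=[]
    for x0,x1,l0,l1 in [(-.068,.068,0,.036),(-.068,-.031,0,L),(.031,.068,0,L)]:
        out.append([o+np.array([x,0,0])+d*l+n*t for t in (0,.004) for x,l in ((x0,l0),(x1,l0),(x1,l1),(x0,l1))])
    return out
def W(p,P): 
    c,s=np.cos(p[2]),np.sin(p[2]); P=np.asarray(P); return P@np.array([[c,s,0],[-s,c,0],[0,0,1]])+[p[0],p[1],0]
def mask(f,p,parts):
    m=np.zeros((960,1280),np.uint8)
    for P in parts: cv2.fillConvexPoly(m,cv2.convexHull((proj(f,W(p,P))*2).round().astype(np.int32)),1)
    return m
box=[[x,y,z] for x in(-.068,.068) for y in(-.068,.068) for z in(0,.139)]
E
cat > run.py <<'E'
from fit import *
F={n:grab(n) for n in('top','scene')}
M={}
for n in F:
    for o in('flap_short','flap_long','carton'):
        r=models.silhouettes(o,n)
        if r: M[n,o]=cv2.resize(r[0]['pixels'].astype(np.uint8),(1280,960),interpolation=0); print(n,o,r[0]['confidence'],M[n,o].sum()//4)
cap=models.silhouettes('cap','top')[0]; e=cap['extent']; c=px2z(F['top'],e[:2],.194); print('cap',c)
cap=[d for d in models.silhouettes('cap','scene')][0]['extent']; print('cap scene',px2z(F['scene'],cap[:2],.185))
def cost(p,v=0):
    t=0
    for (n,o),m in M.items():
        if o=='carton': continue
        P=flap(p[3],.140,.062,-1) if o=='flap_short' else flap(p[4],.1455,.094,1)
        q=mask(F[n],p,P); i=(m&q).sum()/max(1,(m|q).sum()); t+=1-i
        if v: print(n,o,round(i,2))
    return t+((p[0]-c[0])**2+(p[1]-c[1])**2)/.003**2*.02
best=None
for yaw in(-.13,.13,np.pi/2,0):
  for a in(1.5,1.75):
    r=minimize(cost,[c[0],c[1],yaw,a,a],method='Nelder-Mead',options=dict(initial_simplex=[[c[0],c[1],yaw,a,a]]+[list(np.array([c[0],c[1],yaw,a,a])+np.eye(5)[k]*[.005,.005,.1,.15,.15][k]) for k in range(5)],maxiter=300))
    if best is None or r.fun<best.fun: best=r
p=best.x; print(best.fun,np.round(p,4)); cost(p,1)
for o,z in(('red_cup',0.06),('beaker',.07),('lemon',.025),('mug',.05)):
    r=models.boxes_of(o,'top')
    if r: print(o,px2z(F['top'],r[0]['extent'][:2],z))
ims=[]
for n,(a,b) in(('top',(250,160)),('scene',(220,140))):
    im=cv2.resize(F[n]['pixels'][:,:,::-1],None,fx=3,fy=3)
    for P in [box]+flap(p[3],.140,.062,-1)+flap(p[4],.1455,.094,1):
        cv2.polylines(im,[cv2.convexHull((proj(F[n],W(p,P))*3).astype(np.int32))],1,(0,255,0),1)
    ims.append(im[b*3:b*3+600,a*3:a*3+400])
cv2.imwrite('pics/fit1.png',np.hstack(ims)); np.save('p.npy',p)
E
python3 run.py
```

```text
top flap_short 0.67 830
top flap_long 0.49 208
top carton 0.72 5602
scene flap_short 0.75 1898
scene carton 0.83 11461
cap [0.52058142 0.12965549 0.194     ]
cap scene [0.52326483 0.12646496 0.185     ]
0.5147781530880351 [0.5217 0.133  0.128  1.8326 1.557 ]
top flap_short 0.91
top flap_long 0.68
scene flap_short 0.92
red_cup [0.42981254 0.38145495 0.06      ]
beaker [ 0.60131408 -0.10518191  0.07      ]
lemon [ 0.43881135 -0.09220118  0.025     ]
mug [0.5979413  0.36872958 0.05      ]
```

View pics/fit1.png

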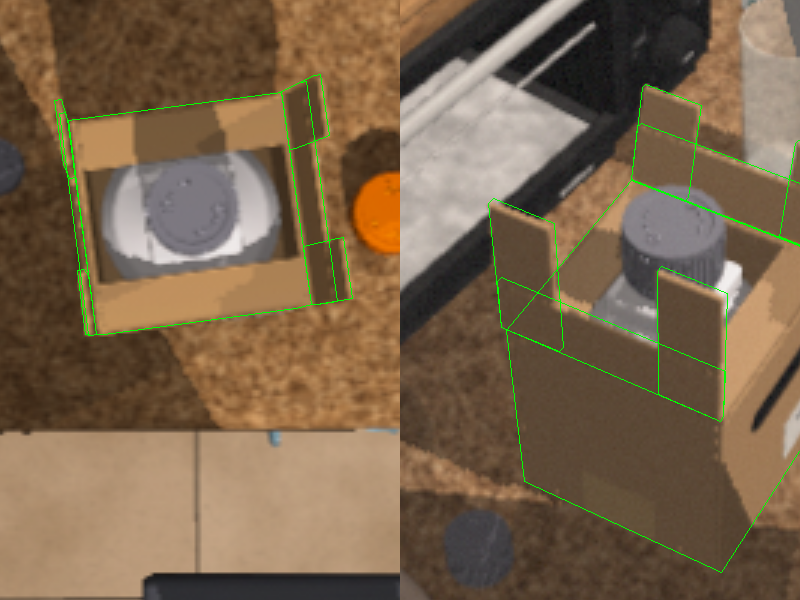

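The fitted outlines match the picture: carton at (0.522, 0.132), yaw 0.128, short flap at 1.83 rad, long flap at 1.56 rad. I'll lift, turn and close the fingers first.

Request:
play_rows(
  travel=[
    [0,0,-0.3],
    [0,0,-0.3],
    [0,0,-0.3],
    [0,0,-0.3],
    [0,0,-0.3],
    [0,0,-0.3],
    [0,0,-0.3],
    [0,0,-0.3],
  ],
  twist=[0.9,0.9,0.9,0.9,0.9,0.9,0.9,0.9],
  fingers=0,
  newtons=20,
)

```text
t: 2.6
eef_pos: [0.237, 0.632, 0.3058]
ee_rot: [3.142, -0.0, -1.443]
force: [0.1, -1.0, -0.6]
width: 0.0131
gripper_force: 0.0
```

```bash
cat > to.py <<'E'
# usage: to.py x y tipz  (carton frame, m) -> tool-axis units (25 mm) in total, and twist to carton alignment
import sys
from fit import *
from scipy.spatial.transform import Rotation as Ro
p=np.load('p.npy'); s=arm.get_state(); R=Ro.from_euler('xyz',s['ee_rot']).as_matrix()
e=np.array(s['eef_pos']); tip=e+R[:,2]*.019
c,sn=np.cos(p[2]),np.sin(p[2]); d=tip[:2]-p[:2]
print('t',s['t'],'tip in carton',np.round([c*d[0]+sn*d[1],-sn*d[0]+c*d[1],tip[2]],4),'yaw',s['ee_rot'],'F',np.round(s['force'],1),'q',np.round(s['q'],2))
a=list(map(float,sys.argv[1:]))
for k in range(0,len(a),3):
    w=W(p,[a[k:k+3]])[0]; u=R.T@(w-tip)/.025; tip=w; print('units',np.round(u,2))
yaw=np.arctan2(R[1,0],R[0,0]); print('twist units to align',round((yaw-(p[2]-np.pi/2))/.15,2))
E
python3 to.py -.052 -.115 .285 -.052 -.115 .172
```

```text
t 2.6 tip in carton [-0.2186  0.5312  0.2868] yaw [ 3.14156781e+00 -3.00814490e-05 -1.44324469e+00] F [ 0.1 -1.  -0.6] q [ 1.5   0.33  0.11 -0.   -1.35 -1.37]
units [25.85 -6.68  0.07]
units [-0.   -0.    4.52]
twist units to align -0.0
```

Request:
play_rows(
  travel=[
    [1,-0.26,0],
    [1,-0.26,0],
    [1,-0.26,0],
    [1,-0.26,0],
    [1,-0.26,0],
    [1,-0.26,0],
    [1,-0.26,0],
    [1,-0.26,0],
  ],
  twist=[0,0,0,0,0,0,0,0],
)

```text
t: 3.6
eef_pos: [0.3155, 0.439, 0.3056]
ee_rot: [-3.142, 0.0, -1.439]
force: [0.2, -0.3, 0.4]
width: 0.0006
gripper_force: 0.0
```

Request:
play_rows(
  travel=[
    [1,-0.26,0],
    [1,-0.26,0],
    [1,-0.26,0],
    [1,-0.26,0],
    [1,-0.26,0],
    [1,-0.26,0],
    [1,-0.26,0],
    [1,-0.26,0],
  ],
  twist=[0,0,0,0,0,0,0,0],
)

```text
t: 4.6
eef_pos: [0.3932, 0.2475, 0.3056]
ee_rot: [-3.141, 0.0, -1.439]
force: [0.3, -0.0, 0.2]
width: 0.0004
gripper_force: 0.0
```

Request:
play_rows(
  travel=[
    [1,-0.26,0],
    [1,-0.26,0],
    [1,-0.26,0],
    [1,-0.26,0],
    [1,-0.26,0],
    [1,-0.26,0],
    [1,-0.26,0],
    [0,0,0],
  ],
  twist=[0,0,0,0,0,0,0,0],
)

```text
t: 5.6
eef_pos: [0.461, 0.0798, 0.3055]
ee_rot: [3.141, -0.0, -1.441]
force: [0.2, -0.0, 0.3]
width: 0.0004
gripper_force: 0.0
```

```bash
python3 to.py -.052 -.115 .285 -.052 -.115 .172
```

```text
t 5.6 tip in carton [-0.0669 -0.0451  0.2865] yaw [ 3.14139105e+00 -1.78539356e-04 -1.44114238e+00] F [ 0.2 -0.   0.3] q [ 0.59 -0.03 -0.32  0.   -1.27 -0.46]
units [ 2.8  -0.59  0.06]
units [-0.   -0.    4.52]
twist units to align 0.01
```

Request:
play_rows(
  travel=[
    [1,-0.2,0],
    [1,-0.2,0],
    [0.8,-0.2,0],
    [0,0,0.9],
    [0,0,0.9],
    [0,0,0.9],
    [0,0,0.9],
    [0,0,0.9],
  ],
  twist=[0,0,0,0,0,0,0,0],
)

```text
t: 6.6
eef_pos: [0.4847, 0.0143, 0.1924]
ee_rot: [-3.141, 0.0, -1.439]
force: [-0.8, 0.8, -0.5]
width: 0.0005
gripper_force: 0.0
```

Request:
play_rows(
  travel=[
    [-0.5,0,0],
    [-0.5,0,0],
    [-0.4,0,0],
    [-0.4,0,0],
    [-0.4,0,0],
    [-0.3,0,0],
    [-0.3,0,0],
    [0,0,0],
  ],
  twist=[0,0,0,0,0,0,0,0],
)

```text
t: 7.6
eef_pos: [0.4758, 0.0843, 0.1931]
ee_rot: [-3.141, 0.0, -1.438]
force: [1.3, -0.1, 0.5]
width: 0.0006
gripper_force: 0.0
```

```bash
python3 to.py -.052 -.045 .172 -.052 -.045 .144
```

```text
t 7.6 tip in carton [-0.0517 -0.0425  0.1741] yaw [-3.14139784e+00  3.29241211e-04 -1.43820072e+00] F [ 1.3 -0.1  0.5] q [ 0.58  0.08 -0.48 -0.   -1.01 -0.45]
units [0.1  0.01 0.08]
units [0.   0.   1.12]
twist units to align 0.03
```

Request:
play_rows(
  travel=[
    [0,0,0.3],
    [0,0,0.3],
    [0,0,0.3],
    [0,0,0.2],
    [0,0,0.1],
    [0,0,0.05],
    [0,0,0],
    [0,0,0],
  ],
  twist=[0,0,0,0,0,0,0,0],
)

```text
t: 8.6
eef_pos: [0.4757, 0.0836, 0.1627]
ee_rot: [-3.141, -0.0, -1.439]
force: [-5.7, 2.0, 11.3]
width: 0.0005
gripper_force: 5.6
```

```bash
python3 to.py -.052 -.045 .200
```

```text
t 8.6 tip in carton [-0.0519 -0.0431  0.1437] yaw [-3.14140802e+00 -4.25504490e-05 -1.43857931e+00] F [-5.7  2.  11.3] q [ 0.58  0.12 -0.52  0.   -0.94 -0.45]
units [ 0.07  0.   -2.25]
twist units to align 0.03
```

Request:
play_rows(
  travel=[
    [0,0,-0.3],
    [0,0,-0.8],
    [0,0,-0.9],
    [0,0,-0.9],
    [0,0,-0.9],
    [0,0,-0.9],
    [0,0,-0.9],
    [0,0,0],
  ],
  twist=[0,0,0,0,0,0,0,0],
)

```text
t: 9.6
eef_pos: [0.4764, 0.0838, 0.3035]
ee_rot: [-3.139, 0.001, -1.439]
force: [0.3, 0.4, 0.4]
width: 0.0005
gripper_force: 0.0
```

Request:
play_rows(
  travel=[
    [-0.9,0,0],
    [-0.9,0,0],
    [-0.9,0,0],
    [-0.9,0,0],
    [-0.9,0,0],
    [-0.9,0,0],
    [-0.9,0,0],
    [0,0,0],
  ],
  twist=[0,0,0,0,0,0,0,0],
)

```text
t: 10.6
eef_pos: [0.4547, 0.241, 0.3011]
ee_rot: [3.141, -0.001, -1.437]
force: [-0.0, -0.6, 0.3]
width: 0.0005
gripper_force: 0.0
```

```bash
python3 to.py -.052 .112 .285 -.052 .112 .190 -.052 .040 .190 -.052 .040 .150
python3 - <<'E'
from fit import *
f=grab('scene');g=grab('top')
a=cv2.resize(f['pixels'][120:320,240:400],(480,600));b=cv2.resize(g['pixels'][160:310,250:390],(320,343))
cv2.imwrite('pics/v2.png',np.hstack([a,np.vstack([b,np.zeros((257,320,3),np.uint8)])])[:,:,::-1])
E
```

```text
t 10.6 tip in carton [-0.0526  0.1156  0.2821] yaw [ 3.14061845e+00 -6.57060035e-04 -1.43741571e+00] F [-0.  -0.6  0.3] q [ 0.87  0.06 -0.25 -0.   -1.27 -0.74]
units [ 0.14 -0.02 -0.12]
units [-0.  -0.   3.8]
units [2.88 0.02 0.  ]
units [-0.  -0.   1.6]
twist units to align 0.04
```

View pics/v2.png

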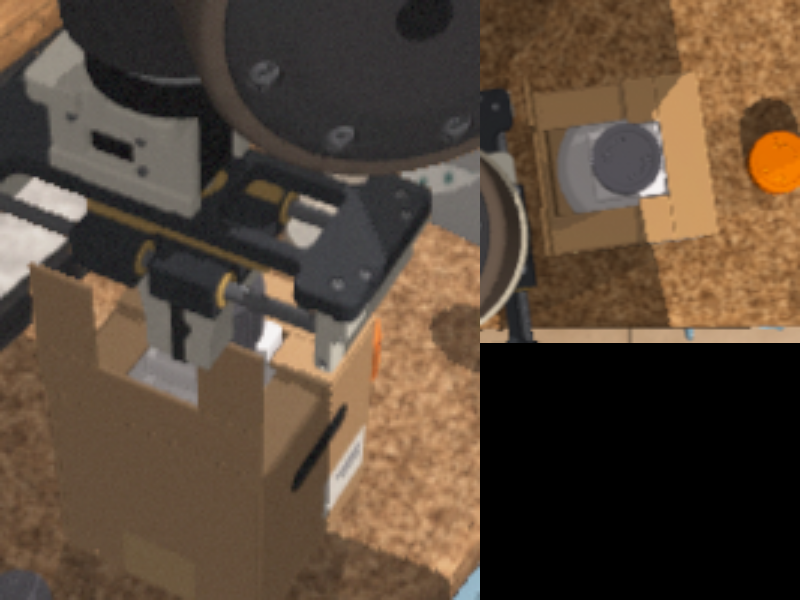

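The short flap lies flat (right side of the top view). Next comes the long flap.

Request:
play_rows(
  travel=[
    [0,0,0.8],
    [0,0,0.8],
    [0,0,0.8],
    [0,0,0.8],
    [0,0,0.5],
    [0,0,0],
    [0.4,0,0],
    [0.4,0,0],
  ],
  twist=[0,0,0,0,0,0,0,0],
)

```text
t: 11.7
eef_pos: [0.458, 0.2195, 0.21]
ee_rot: [-3.141, 0.001, -1.439]
force: [0.3, 0.3, -0.1]
width: 0.0005
gripper_force: 0.0
```

Request:
play_rows(
  travel=[
    [0.4,0,0],
    [0.4,0,0],
    [0.4,0,0],
    [0.4,0,0],
    [0.3,0,0],
    [0.2,0,0],
    [0.1,0,0],
    [0,0,0],
  ],
  twist=[0,0,0,0,0,0,0,0],
)

```text
t: 12.7
eef_pos: [0.4649, 0.1653, 0.2093]
ee_rot: [3.142, -0.0, -1.439]
force: [0.3, 0.1, 0.5]
width: -0.0
gripper_force: 0.0
```

```bash
python3 to.py -.052 .040 .190 -.052 .040 .1495
```

```text
t 12.7 tip in carton [-0.0521  0.0392  0.1903] yaw [ 3.14151081e+00 -2.09424556e-04 -1.43892451e+00] F [0.3 0.1 0.5] q [ 0.74  0.09 -0.43  0.   -1.05 -0.61]
units [-0.03 -0.01  0.01]
units [-0.   -0.    1.62]
twist units to align 0.03
```

Request:
play_rows(
  travel=[
    [0,0,0.3],
    [0,0,0.3],
    [0,0,0.3],
    [0,0,0.3],
    [0,0,0.25],
    [0,0,0.15],
    [0,0,0.05],
    [0,0,0],
  ],
  twist=[0,0,0,0,0,0,0,0],
)

```text
t: 13.7
eef_pos: [0.4648, 0.1652, 0.1686]
ee_rot: [3.141, -0.0, -1.439]
force: [-2.8, -2.0, 5.8]
width: 0.0006
gripper_force: 3.2
```

```bash
python3 to.py -.052 .040 .285 0 0 .285
```

```text
t 13.7 tip in carton [-0.0523  0.0392  0.1496] yaw [ 3.14144118e+00 -3.47273996e-04 -1.43867721e+00] F [-2.8 -2.   5.8] q [ 0.74  0.13 -0.49  0.   -0.95 -0.61]
units [-0.03 -0.01 -5.42]
units [ 1.61 -2.07  0.  ]
twist units to align 0.03
```

Request:
play_rows(
  travel=[
    [0,0,-0.3],
    [0,0,-0.8],
    [0,0,-0.9],
    [0,0,-0.9],
    [0,0,-0.9],
    [0,0,-0.9],
    [0,0,-0.9],
    [0,0,0],
  ],
  twist=[0,0,0,0,0,0,0,0],
)

```text
t: 14.7
eef_pos: [0.4657, 0.166, 0.3101]
ee_rot: [-3.138, 0.002, -1.439]
force: [-0.9, -0.3, -0.3]
width: 0.0003
gripper_force: 0.0
```

Request:
play_rows(
  travel=[
    [1,0,0],
    [1,0,0],
    [1,0,0],
    [1,0,0],
    [1,0,0],
    [1,0,0],
    [1,0,0],
    [1,0,0],
  ],
  twist=[0,0,0,0,0,0,0,0],
  fingers=1,
)

```text
t: 15.7
eef_pos: [0.491, -0.0336, 0.3074]
ee_rot: [3.141, 0.0, -1.439]
force: [-0.2, 0.1, 0.4]
width: 0.0746
gripper_force: 0.0
```

```bash
python3 to.py 0 0 .285
cat > cap.py <<'E'
from fit import *
from scipy.optimize import least_squares
p=np.load('p.npy'); th=np.linspace(0,2*np.pi,60)
cyl=lambda x,y:np.array([[x+.028*np.cos(t),y+.028*np.sin(t),z] for t in th for z in(.162,.198)])
F={n:grab(n) for n in('top','scene')}; M={}
for n in F:
    r=models.silhouettes('cap',n); r=[d for d in r if np.hypot(*(np.array(d['extent'][:2])-proj(F[n],[.521,.13,.18])[0]))<15]
    if r: M[n]=r[0]; print(n,r[0]['confidence'],r[0]['extent'])
for n,d in M.items():
    def res(v):
        q=proj(F[n],cyl(*v)); a,b=q.min(0),q.max(0); return ((a+b)/2-(np.array(d['extent'][:2])))
    print(n,np.round(least_squares(res,[.521,.13]).x,4))
ims=[]
for n,(a,b) in(('top',(250,160)),('scene',(240,130))):
    im=cv2.resize(F[n]['pixels'][:,:,::-1],None,fx=3,fy=3,interpolation=cv2.INTER_CUBIC)
    for P in [box]+flap(0,.140,.062,-1)+flap(0,.1455,.094,1)+[cyl(.521,.130)]:
        cv2.polylines(im,[cv2.convexHull((proj(F[n],P if len(P)>50 else W(p,P))*3).astype(np.int32))],1,(0,255,0),1)
    ims.append(im[b*3:b*3+600,a*3:a*3+400])
cv2.imwrite('pics/v3.png',np.hstack(ims))
E
python3 cap.py
```

```text
t 15.7 tip in carton [-0.0517 -0.1613  0.2884] yaw [ 3.14083558e+00  2.57765637e-04 -1.43887298e+00] F [-0.2  0.1  0.4] q [ 0.33  0.02 -0.28 -0.   -1.28 -0.2 ]
units [-6.44 -2.09  0.14]
twist units to align 0.03
top 0.88 [314.8, 228.8, 31.6, 28.3]
scene 0.95 [310.6, 219.6, 36.0, 41.9]
top [0.5222 0.131 ]
scene [0.5249 0.1304]
```

View pics/v3.png

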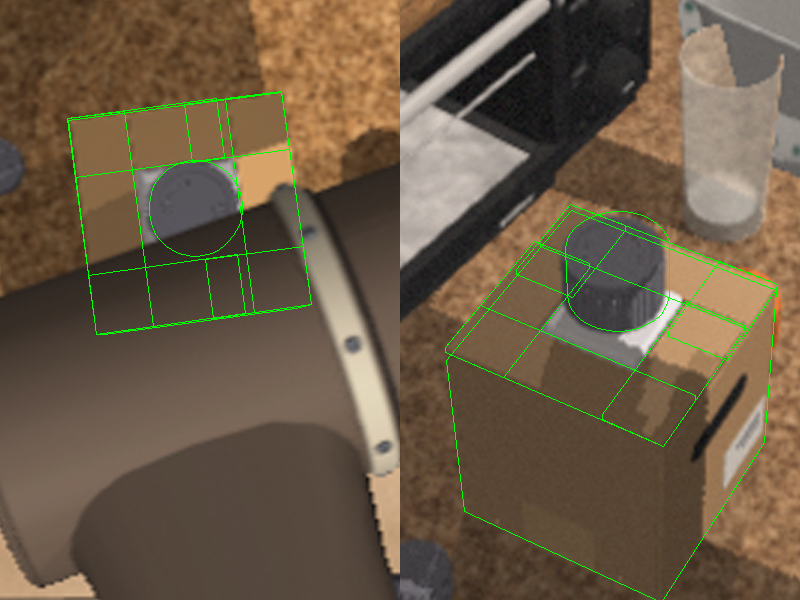

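Both flaps are flat in both views, and the cap fits at (0.522, 0.1305). I'll move over the cap and go down around it.

Request:
play_rows(
  travel=[
    [-0.9,-0.3,0],
    [-0.9,-0.3,0],
    [-0.9,-0.3,0],
    [-0.9,-0.3,0],
    [-0.9,-0.3,0],
    [-0.9,-0.3,0],
    [-0.9,-0.3,0],
    [0,0,0],
  ],
  twist=[0,0,0,0,0,0,0,0],
)

```text
t: 16.9
eef_pos: [0.5228, 0.1321, 0.3076]
ee_rot: [3.141, -0.0, -1.437]
force: [-0.7, 0.1, -0.5]
width: 0.0877
gripper_force: 0.0
```

```bash
python3 to.py 0 -.0025 .230 0 -.0025 .168
```

```text
t 16.9 tip in carton [ 0.001  -0.0011  0.2886] yaw [ 3.14101321e+00 -1.82258157e-04 -1.43705354e+00] F [-0.7  0.1 -0.5] q [ 0.61  0.1  -0.19 -0.   -1.29 -0.48]
units [0.06 0.04 2.34]
units [-0.   -0.    2.48]
twist units to align 0.04
```

Request:
play_rows(
  travel=[
    [0.06,0.04,0.8],
    [0,0,0.8],
    [0,0,0.8],
    [0,0,0.8],
    [0,0,0.7],
    [0,0,0.5],
    [0,0,0.4],
    [0,0,0],
  ],
  twist=[0,0,0,0,0,0,0,0],
)

```text
t: 17.9
eef_pos: [0.5215, 0.1284, 0.1876]
ee_rot: [3.141, -0.0, -1.439]
force: [1.4, -0.1, -0.2]
width: 0.0876
gripper_force: 0.0
```

Request:
play_rows(
  travel=[
    [0,0,0],
    [0,0,0],
    [0,0,0],
    [0,0,0],
    [0,0,0],
    [0,0,0],
    [0,0,0],
    [0,0,0],
  ],
  twist=[0,0,0,0,0,0,0,0],
  fingers=0,
  newtons=45,
)

```text
t: 18.9
eef_pos: [0.5226, 0.1289, 0.1885]
ee_rot: [-3.14, 0.0, -1.439]
force: [5.6, -0.5, -0.5]
width: 0.0551
gripper_force: 45.0
```

```bash
python3 to.py 0 -.0025 .161;python3 -c "
from h import *;s=arm.get_state();print(s['force'],s['moment'],s['width'],s['gripper_force'])"
```

```text
t 18.9 tip in carton [ 0.0005 -0.0042  0.1695] yaw [-3.13989207e+00  2.62730416e-04 -1.43861990e+00] F [ 5.6 -0.5 -0.5] q [ 0.61  0.18 -0.37  0.   -1.02 -0.47]
units [-0.07  0.02  0.34]
twist units to align 0.03
[ 5.61289567 -0.54640476 -0.46620468] [ 0.07613517 -1.89102314 -0.07531769] 0.05505206480430221 44.99198686564341
```

Request:
play_rows(
  travel=[
    [0,0,0.06],
    [0,0,0.06],
    [0,0,0.06],
    [0,0,0.06],
    [0,0,0.02],
    [0,0,0],
    [0,0,0],
    [0,0,0],
  ],
  twist=[0,0,0,0,0,0,0,0],
  newtons=55,
)

```text
t: 19.9
eef_pos: [0.5227, 0.1289, 0.1834]
ee_rot: [-3.139, 0.0, -1.438]
force: [1.2, -0.5, 10.8]
width: 0.0547
gripper_force: 55.0
```

Request:
play_rows(
  travel=[
    [0,0,0.03],
    [0,0,0.03],
    [0,0,0],
    [0,0,0],
  ],
  twist=[0,0,0,0],
)

```text
t: 20.4
eef_pos: [0.5227, 0.1289, 0.182]
ee_rot: [-3.139, 0.0, -1.438]
force: [0.8, -0.6, 12.9]
width: 0.0546
gripper_force: 55.0
```

Request:
play_rows(
  travel=[
    [0,0,0],
    [0,0,0],
    [0,0,0],
    [0,0,0],
    [0,0,0],
    [0,0,0],
    [0,0,0],
    [0,0,0],
  ],
  twist=[-0.5,-0.5,-0.5,-0.5,-0.5,-0.5,-0.5,-0.5],
)

```text
t: 21.4
eef_pos: [0.5246, 0.1296, 0.1829]
ee_rot: [-3.135, -0.003, -0.835]
force: [6.7, 1.0, 11.6]
width: 0.0551
gripper_force: 55.0
```

```bash
python3 -c "
from h import *;s=arm.get_state();print(s['force'],s['moment'],s['width'],s['gripper_force'],s['ee_rot'],s['eef_pos'])"
```

```text
[ 6.71901053  1.04854055 11.6324802 ] [ 0.22740911 -2.10604794 -0.11959456] 0.05509192500892752 55.0032767560333 [-3.13524719e+00 -2.89675344e-03 -8.35221621e-01] [0.52460176 0.1296169  0.1828587 ]
```

Request:
play_rows(
  travel=[
    [0,0,0.02],
    [0,0,0.02],
    [0,0,0],
    [0,0,0],
    [0,0,0],
    [0,0,0],
    [0,0,0],
    [0,0,0],
  ],
  twist=[-0.5,-0.5,-0.5,-0.5,-0.5,-0.5,-0.5,-0.5],
)

```text
t: 22.4
eef_pos: [0.5268, 0.1313, 0.1829]
ee_rot: [-3.134, -0.01, -0.235]
force: [10.2, 5.0, 11.8]
width: 0.0544
gripper_force: 55.0
```

```bash
python3 -c "
from h import *;s=arm.get_state();print(s['force'],s['moment'],s['width'],s['gripper_force'],s['ee_rot'],s['eef_pos'])"
```

```text
[10.20755794  4.95953646 11.75894653] [ 1.85271392 -3.66522495 -0.22111727] 0.05440895507383008 55.00482909148559 [-3.1340205  -0.0098966  -0.23476109] [0.52676801 0.13126419 0.18293886]
```

Request:
play_rows(
  travel=[
    [0,0,-0.1],
    [0,0,-0.1],
    [0,0,-0.1],
    [0,0,-0.1],
    [0,0,-0.1],
    [0,0,-0.1],
    [0,0,0],
    [0,0,0],
  ],
  twist=[0,0,0,0,0,0,0,0],
)

```text
t: 23.4
eef_pos: [0.5258, 0.1318, 0.1953]
ee_rot: [-3.134, -0.007, -0.238]
force: [14.6, 7.4, -6.1]
width: 0.0551
gripper_force: 55.0
```

```bash
sed -i 's/v3.png/v4.png/' cap.py; python3 cap.py; python3 -c "
from h import *;s=arm.get_state();print(s['force'],s['moment'],s['width'],s['gripper_force'],s['ee_rot'],s['eef_pos'])"
```

```text
scene 0.93 [317.1, 216.4, 30.5, 36.9]
scene [0.5208 0.1182]
[14.1123579   7.85932536 -7.05041098] [ 2.93736524 -5.45041895 -0.06741073] 0.05511213179405229 54.99052147613838 [-3.13425894 -0.00693766 -0.23772497] [0.52576526 0.13178452 0.19524943]
```

View pics/v4.png

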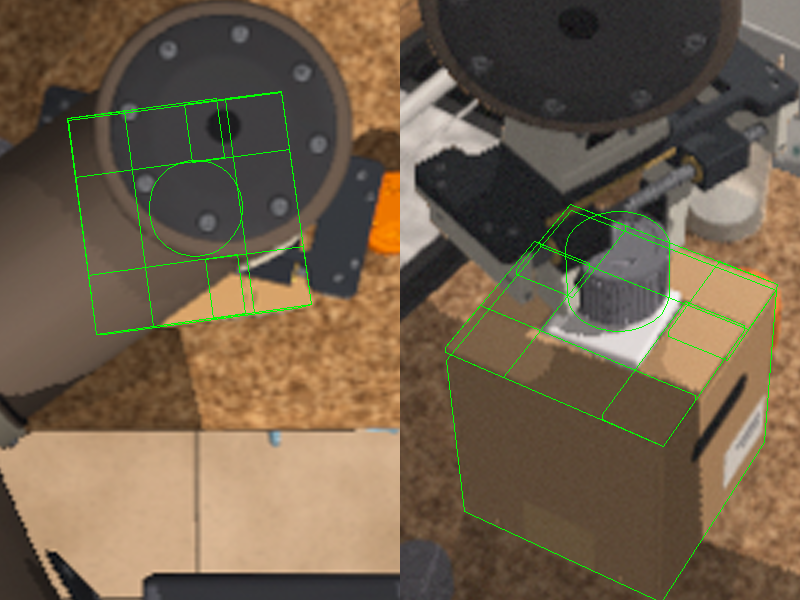

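Request:
play_rows(
  travel=[
    [0.1,-0.08,0],
    [0,0,0],
    [0,0,0],
  ],
  twist=[0,0,0],
)

```text
t: 23.98
eef_pos: [0.5264, 0.1316, 0.1949]
ee_rot: [-3.138, -0.003, -0.238]
force: [6.3, 4.5, -0.4]
width: 0.0547
gripper_force: 55.0
```

```bash
python3 -c "
from h import *;s=arm.get_state();print(s['force'],s['moment'],s['width'],s['gripper_force'],s['ee_rot'],s['eef_pos'])"
```

```text
[ 6.32463446  4.49836843 -0.35256114] [ 1.80374759e+00 -2.35126004e+00  1.31249735e-03] 0.054690029752505934 54.99728159280494 [-3.13782844e+00 -3.12805140e-03 -2.38187396e-01] [0.52638816 0.1316201  0.19488049]
```

Request:
play_rows(
  travel=[
    [0.06,-0.08,0],
    [0,0,-0.15],
    [0,0,-0.15],
    [0,0,-0.15],
    [0,0,-0.15],
    [0,0,-0.15],
    [0,0,0],
    [0,0,0],
  ],
  twist=[0,0,0,0,0,0,0,0],
)

```text
t: 24.98
eef_pos: [0.5265, 0.1315, 0.2127]
ee_rot: [3.142, 0.0, -0.239]
force: [-0.2, 0.3, -1.4]
width: 0.0552
gripper_force: 55.0
```

Request:
play_rows(
  travel=[
    [0,0,-0.3],
    [0,0,-0.6],
    [0,0,-0.6],
    [0,0,-0.6],
    [0,0,-0.6],
    [0,0,-0.4],
    [0,0,0],
    [0,0,0],
  ],
  twist=[0,0,0,0,0,0,0,0],
)

```text
t: 25.98
eef_pos: [0.5263, 0.1315, 0.2897]
ee_rot: [3.141, 0.001, -0.239]
force: [-0.3, -0.2, -1.0]
width: 0.0547
gripper_force: 55.0
```

```bash
sed -i 's/v4.png/v5.png/' cap.py; python3 cap.py
```

```text
(no output)
```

View pics/v5.png

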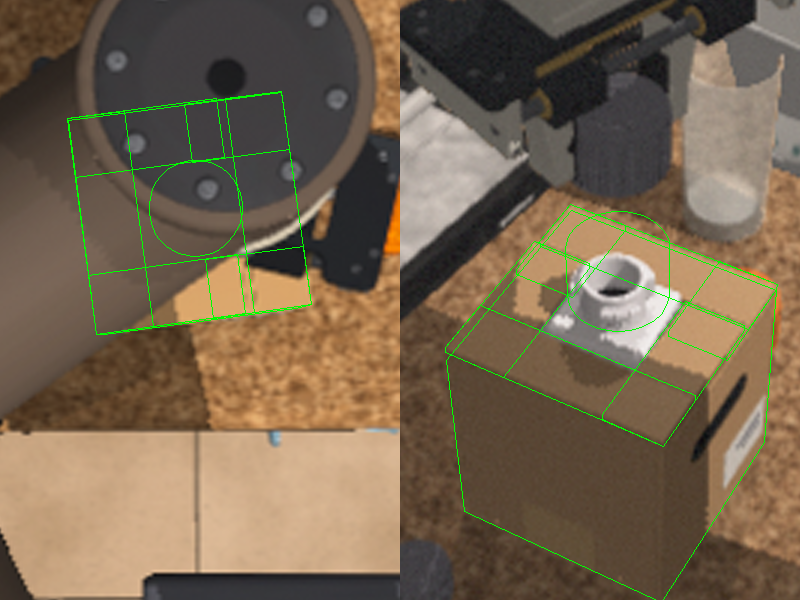

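The cap is held upright above the open neck, which shows at crop (612,280). Both flaps are flat and nothing around has moved, so I'm handing in.

```bash
python3 -c "
from station import arm; print(arm.job_done())"
```

```text
the job is handed in; nothing more can be done
None
```

I folded the short flap and then the long flap flat, pressed and turned the cap free, and handed the job in with the cap gripped upright about 10 cm above its start height over the open jug. The hand-in returned no verdict; the last picture showed both flaps down and no sign of anything disturbed.

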